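Start the wax heater and its timer

TASK

Start a wax melt with the closed fingers: first press the far end of the mains rocker so that it goes fully over to on, then push the large round button on the heater box fully in, and last press the top of the round bench timer fully down and let it come back up. Keep to that order and leave the small round button alone. Only press, with the timer standing where it is: pick nothing up and do not shift the timer or the other things on the bench.

Things in the scene. Friction and masses are not known exactly. Their poses are not given: they have to be found in the camera images.
- rocker (a joint): Mains rocker: black paddle 70 mm long, 36 mm wide, 10 mm thick, the only control on the switch box (grey box 110 x 80 x 50 mm, fixed). Angle in rad: 0 = off, its far (+x) end standing up by 0.2 rad; 0.4 = fully on, far end down by 0.2 rad. It starts within 0.06 of off. Stiff: pushing on the far end takes about 2 to 3 N and it stays wherever it is left.
- rocker_far (a point): The place to press on the rocker: on its top face, 26 mm from the pivot towards the far end, mid-width; moves with the rocker and sinks about 10 mm from off to on. Off, it is about 79 mm above the table; the pivot is at 69 mm. Its axes turn with the rocker: when off x is level and points along the paddle from its near end to its far end, y across it.
- switch_box: Switch box, fixed; origin at the centre of its underside; x from the rocker's near end to its far end (pointing away from the robot), y to the left, z up.
- heater_box: Heater control box: grey, 90 mm (x) x 130 mm (y) x 50 mm high, fixed; origin at the centre of its underside; x points away from the robot, y to the left. The large round button is on its left half (y +30 mm), the small round one on its right (y -42 mm).
- start (a joint): Large round start button, black, 38 mm across, in a low steel collar 52 mm across. Travel in m: 0 = out, 0.007 = fully in (its face is then still 4 mm proud of the collar). It starts within 0.001 of out. Takes about 4 N, has no spring and stays as far in as it is pushed.
- start_top (a point): Centre of the large button's top face, 68 mm above the table when out; moves with it.
- small (a joint): Small round button, black, 18 mm across, sprung; not to be pressed. Travel in m, 0 = out, 0.004 = in.
- small_top (a point): Centre of the small button's top face, 58 mm above the table.
- timer (a joint): Push top of the bench timer, steel, 40 mm across. Travel in m: 0 = up, 0.006 = fully down. Sprung: about 2 N to start, 5 N to bring fully down; comes back up when let go.
- timer_top (a point): Centre of the timer's push top, 46 mm above the table when up; moves with it.
- timer_body: Bench timer: squat round aluminium drum 68 mm across, 34 mm tall, loose on the table, about 0.37 kg (0.3 to 0.45); the push top stands 12 mm above it. Origin at the centre of its underside, z up.
- mug: Steel mug, 66 mm wide, 70 mm tall, with a handle; loose bystander, to be left where it is. Origin on its underside.
- wax_block: Wax-coloured block, 65 x 45 x 35 mm; loose bystander, to be left where it is. Origin on its underside.
- bowl: Small white bowl, 72 mm wide, 35 mm tall; loose bystander, to be left where it is. Origin on its underside.
- stamp: Copper printing stamp, 60 x 55 mm, with a bail handle, 55 mm tall; loose bystander, to be left where it is. Origin on its underside.
- brush: Brush, lying; loose bystander, to be left where it is. Origin on its underside.
- wax_pen: Wax pen with wooden handle and copper tip, 135 mm long, lying; loose bystander, to be left where it is. Origin on its underside.
- jar: Amber jar with steel cap, 60 mm wide, 85 mm tall; loose bystander, to be left where it is. Origin on its underside.
There are look-alikes about, which are no part of the job. Leave any orange look-alike of the heater_box alone.

How it is judged:
By the outcome, as a careful person would: the job done as asked, in the order asked, and still so for the second after the job is handed in, with the robot touching nothing.
It also fails if it takes over 51 s, if anything falls off the work surface, if the arm or the gripper's body presses on something with over 40 N, if the wrist force passes 120 N, or if a joint passes its speed limit or range.

ROBOT

A 7-joint arm with a two-finger parallel gripper is mounted at the origin on the work surface. World frame = base frame: x ahead of the robot, y to its left, z up, the work surface at z = 0. Lengths are in m, angles in rad, forces in N, time in s.
With the tool pointing down it reaches from about 0.4 to 0.85 m from the base axis. Payload 10.4 kg.
Tool frame: the origin (TCP) lies between the finger pads; the fingertips stand ahead of it and the grasp point (between the pads) lies 5 mm behind it (manip.tip_extent is the z of the fingertips in the tool frame, in m); z points along the fingers, y is the line along which they close (so a half turn about z gives the same grasp; the last joint's range is limited). The gripper opens to 85 mm and grips with 20 to 120 N. Pads are 22 mm wide; open, the fingers measure 114 mm over their backs; the gripper's body (76 mm by 85 mm) begins 54 mm behind the grasp point. The pads swing forward as they close: fully open they stand 13 mm farther back than shut.
Start: joints at [1.192, 0.332, -0.065, 1.46, 0.022, 1.35, -0.088], TCP at [0.218, -0.586, 0.245] pointing down, gripper open.
Joint ranges: [-2.6, 2.6], [-0.5, 2.12], [-1.47, 1.34], [0.16, 2.42], [-1.27, 4.41], [0.06, 2.06], [-2.6, 2.6]. Speed limits (rad/s): [2.22, 2.22, 2.79, 2.79, 3.14, 3.14, 3.14].

INTERFACE

Orientations are given as a unit quaternion [x, y, z, w].
In Python, from workcell import status, viewer, manip gives the robot as it stands.
- The arm moves only by the tool play_rows, never from a script. Its argument "plan" is one flat list of numbers, 7 for each row, row after row: the turn, a rotation vector about the tool's x, y, z in degrees, then the shift along the tool's x, y, z in m, then the opening, from 0 (shut) to 1 (fully open). In form: [ax, ay, az, dx, dy, dz, grip, ax, ay, az, dx, dy, dz, grip, ...]. A call has 1 to 20 rows; each row is the pose to reach, as a shift and turn from the pose commanded when the call began, along the tool's axes at that moment; what a row does not reach only later rows make up. A row lasts 1/8 s, in which the tool goes at most 62.5 mm and 10.7 degrees, less where a joint would pass 70% of its speed; a pose out of reach is approached as far as the arm can. A call with a gripper value outside its range is refused whole. The fingers move at their own pace and stop on an object; "squeeze" is the grip in N (left out, the last holds). Time passes only in rows, so rows that repeat a pose let the fingers close. It gives the time, the measured TCP pose, the force, the opening and the grip force at its end, in the units of the state.
- status.get_obs(): the state, without advancing time (a new reading comes with each control period).
- viewer.camera(name): name is "scene" or "top" or "wrist"; returns the picture (420x560x3 uint8, red, green, blue); there is no depth.
- viewer.camera_model(name): a dict with "fx", "fy", "cx", "cy" (pixels), "R" (3x3) and "t" (3): a world point X has camera coordinates R X + t. Camera axes: x right, y down, z forward; pixel columns grow to the right and rows downward; lengths in m; the calibration is good to about 2 mm. A picture is of the moment at which its call begins: read the wrist's pose just before it. camera_model takes no time and is no camera call; for the wrist camera it gives the pose at the moment of the call.
- manip.hand_in(): hands the job in; it is judged then, once.
The state is a dict: "clock": time; "joint_pos": joint angles; "joint_velocities": joint speeds; "tau": joint torques, N m; "position": TCP position; "ee_rot": TCP orientation; "ft_force": force on the tool from outside, world axes, zero at the start; "torque": the same for the moment, N m; "grip_width": opening from 0.0 (shut) to 1.0 (fully open); "grasp_force": force on a finger pad.
Only numpy, scipy, OpenCV 4.12 (cv2) and the standard library are available. Lean on these libraries where they do the work, as an engineer would, in place of code of your own. Each camera call takes 0.05 s, during which the arm holds its last target. There are 200 camera calls.

## Working session

There is one attempt and no reset: what is moved stays moved. The work goes in short steps, Python scripts to look and compute and a tool call to move; the robot and the scene stay as the last step left them, time stands still between calls to the robot, and variables do not carry over. Pictures are saved under pics/ and viewed, at most 10 in all, crops included, and the job is handed in when it is done.

Besides the shell and the picture viewer there is one more tool, called after "Request:" as name(argument=value, ...), one argument or row to a line, values as JSON. play_rows: Moves the arm, as the interface text tells. Its arguments: {"type":"object","properties":{"plan":{"type":"array","items":{"type":"number"}},"squeeze":{"type":"number"}},"required":["plan"]}

```bash
mkdir -p pics
python3 - <<'E'
from workcell import status, viewer, manip
import cv2
o=status.get_obs(); print(o['clock'],o['position'],o['ee_rot'],o['ft_force'],o['grip_width'],manip.tip_extent)
for n in("top","scene"):
    im=viewer.camera(n); cv2.imwrite(f"pics/{n}0.png",cv2.cvtColor(im,cv2.COLOR_RGB2BGR)); m=viewer.camera_model(n); print(n,m)
E
```

```text
0.0 [ 0.21759007 -0.58552412  0.24450705] [ 9.84216101e-01  1.76969358e-01 -1.53882961e-04 -6.99246290e-04] [ 0.47706929  0.51883657 -0.13861722] 0.9960499778732126 0.014
top {'fx': 452.49282833970204, 'fy': 452.49282833970204, 'cx': 274.69860360828795, 'cy': 206.1840563990762, 'R': array([[ 0.03005745, -0.99952871,  0.00623747],
       [-0.99429063, -0.03053797, -0.10224276],
       [ 0.10238505, -0.0031287 , -0.99473992]]), 't': array([-0.04884001,  0.53235829,  1.08399797])}
scene {'fx': 473.6374038634373, 'fy': 473.6374038634373, 'cx': 280.72532178428185, 'cy': 205.0621303103289, 'R': array([[-0.05589148,  0.99837866,  0.01077939],
       [ 0.55378707,  0.03998201, -0.83169785],
       [-0.83078037, -0.04051534, -0.55512385]]), 't': array([ 0.07678585, -0.21370981,  1.61981856])}
```

View pics/top0.png

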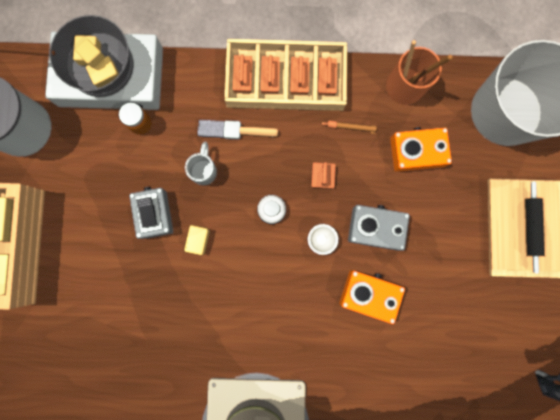

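View pics/scene0.png

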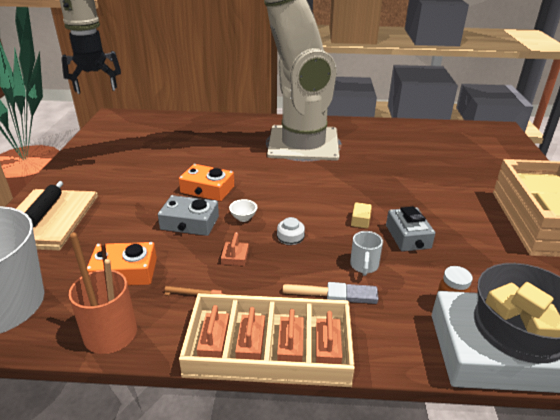

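The top view shows the switch box at (150,213). The heater box could be the grey box (380,228) or one of the two orange look-alikes, (422,150) and (374,298). The timer could be the drum with a push top (272,209) or the bowl (323,239). I choose grey (380,228) and drum (272,209). The jar (133,118) and mug (200,168) stand near the switch box. Next is one close crop to check.

Run:
```python
import cv2,numpy as np
im=cv2.imread("pics/top0.png")
f=lambda a,b,c,d:cv2.resize(im[c:d,a:b],(400,300),interpolation=cv2.INTER_CUBIC)
# 80x60 crops, x5
cv2.imwrite("pics/crop.png",np.vstack([np.hstack([f(110,190,183,243),f(340,420,198,258)]),np.hstack([f(232,312,180,240),f(300,380,180,240)])]))
```

```text
(no output)
```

View pics/crop.png

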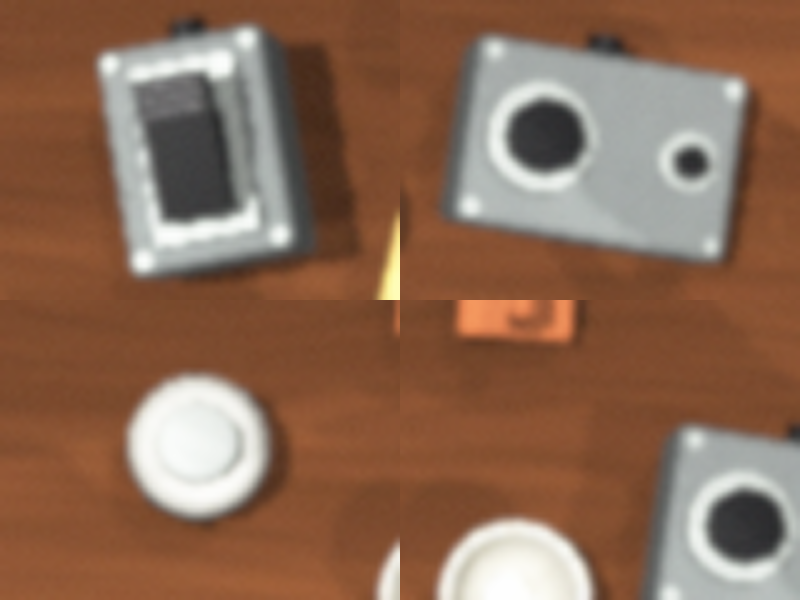

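```bash
cat > h.py <<'E'
import numpy as np
from scipy.spatial.transform import Rotation as Ro
from workcell import status, viewer, manip
def back(m,u,v,z):
    d=m['R'].T@np.array([(u-m['cx'])/m['fx'],(v-m['cy'])/m['fy'],1]); c=-m['R'].T@m['t']
    return c+d*(z-c[2])/d[2]
def rel(p):
    o=status.get_obs(); return Ro.from_quat(o['ee_rot']).inv().apply(np.array(p)-o['position'])
E
python3 - <<'E'
from h import *
np.set_printoptions(precision=4,suppress=True)
m=viewer.camera_model("top")
P=dict(far=(145.2,202.2,.079),nearmid=(143,213,.069),start=(369,225,.068),small=(398.2,230.2,.058),timer=(271.4,208,.046))
W={k:back(m,*v) for k,v in P.items()}
fe=back(m,110+171.5/5,183+77/5,.076+.006);ne=back(m,110+201/5,183+217/5,.067)
print(W,fe,ne,np.linalg.norm(fe-ne),np.degrees(np.arctan2(*(fe-ne)[1::-1])))
d=W['start']-W['small'];print(np.linalg.norm(d[:2]),np.degrees(np.arctan2(-d[0],d[1])))
for k in W: print(k,rel(np.r_[W[k][:2],.2]))
E
```

```text
{'far': array([0.5284, 0.2706, 0.079 ]), 'nearmid': array([0.5037, 0.2771, 0.069 ]), 'start': array([ 0.4916, -0.2562,  0.068 ]), 'small': array([ 0.4821, -0.328 ,  0.058 ]), 'timer': array([ 0.527 , -0.0248,  0.046 ])} [0.5369 0.2724 0.082 ] [0.4727 0.2589 0.067 ] 0.06727150356818756 11.87624330793174
0.07241825052834727 -7.614242636933962
far [ 0.5895 -0.6943  0.0455]
nearmid [ 0.5686 -0.709   0.0455]
start [ 0.3716 -0.2132  0.0449]
small [ 0.3376 -0.1493  0.0448]
timer [ 0.4854 -0.4178  0.0451]
```

Measured positions agree with the known sizes: paddle 67 mm against 70, buttons 72.4 mm apart against 72. Now I move over the rocker with the fingers shut, going out past the base.

Request:
play_rows(
  plan=[0,0,8,0.48,-0.41,0.02,0,0,0,8,0.48,-0.41,0.02,0,0,0,8,0.48,-0.41,0.02,0,0,0,8,0.48,-0.41,0.02,0,0,0,8,0.48,-0.41,0.02,0,0,0,8,0.48,-0.41,0.02,0,0,0,8,0.48,-0.41,0.02,0,0,0,8,0.48,-0.41,0.02,0,0,0,8,0.48,-0.41,0.02,0,0,0,8,0.48,-0.41,0.02,0,0,0,8,0.48,-0.41,0.02,0,0,0,8,0.575,-0.665,0.05,0,0,0,8,0.575,-0.665,0.05,0,0,0,8,0.575,-0.665,0.05,0,0,0,8,0.575,-0.665,0.05,0,0,0,8,0.575,-0.665,0.05,0,0,0,8,0.575,-0.665,0.05,0,0,0,8,0.575,-0.665,0.05,0,0,0,8,0.575,-0.665,0.05,0,0,0,8,0.575,-0.665,0.05,0],
  squeeze=40,
)

```text
clock: 2.6
position: [0.5254, 0.2367, 0.1954]
ee_rot: [0.994, 0.107, 0.0, 0.0]
ft_force: [0.2, 0.4, -0.1]
grip_width: -0.0
grasp_force: 0.0
```

Run:
```python
from h import *; import cv2
np.set_printoptions(precision=4,suppress=True)
o=status.get_obs(); print(o['clock'],o['position'],Ro.from_quat(o['ee_rot']).as_matrix(),o['ft_force'],o['grip_width'])
m=viewer.camera_model("wrist")
im=viewer.camera("wrist"); cv2.imwrite("pics/w1.png",cv2.cvtColor(im,cv2.COLOR_RGB2BGR)); np.savez("w1.npz",**m)
X=np.array([.5284,.2706,.079]);c=m['R']@X+m['t'];print(m['fx']*c[0]/c[2]+m['cx'],m['fy']*c[1]/c[2]+m['cy'])
```

```text
2.6 [0.5254 0.2367 0.1954] [[ 0.9771  0.2129  0.0004]
 [ 0.2129 -0.9771 -0.0005]
 [ 0.0003  0.0005 -1.    ]] [ 0.2314  0.3581 -0.1485] -8.78082338379527e-05
237.40285396260595 200.7310145101917
```

View pics/w1.png

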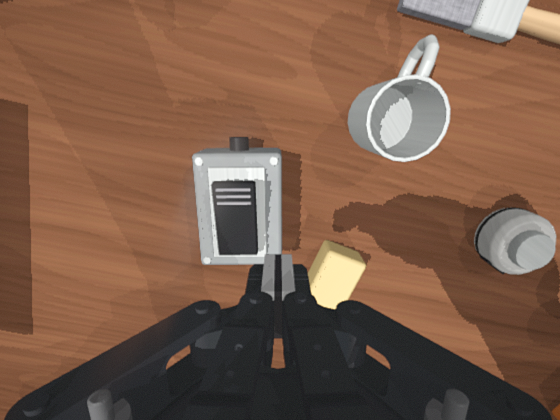

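The wrist view shows the paddle with its far end at (234,182), ribs at rows 188–206, and its near end at (239,254). The predicted press point (237,201) lies a few mm short, so I measure it again from these ends.

Run:
```python
from h import *
np.set_printoptions(precision=4,suppress=True)
m=np.load("w1.npz")
fe=back(m,234,182,.081);ne=back(m,239,254,.067);box=np.mean([back(m,u,v,.05) for u,v in((198,159),(275,160),(207,260))],0)
print(fe,ne,np.linalg.norm(fe-ne)); d=(fe-ne)/np.linalg.norm(fe-ne)
print([back(m,u,v,.05) for u,v in((198,159),(275,160),(207,260))])
p=fe-d*.009;print(p,rel(np.r_[p[:2],.12]),rel(np.r_[(p+d*.003)[:2],.07+.014]),np.degrees(np.arctan2(d[1],d[0])))
```

```text
[0.5437 0.2758 0.081 ] [0.4756 0.2613 0.067 ] 0.07108370550401259
[array([0.55  , 0.3133, 0.05  ]), array([0.5635, 0.2468, 0.05  ]), array([0.4543, 0.2914, 0.05  ])]
[0.5351 0.274  0.0792] [ 0.0174 -0.0342  0.0754] [ 0.0203 -0.0342  0.1114] 11.984056688830965
```

Request:
play_rows(
  plan=[0,0,0,0.018,-0.034,0.04,0,0,0,0,0.018,-0.034,0.08,0,0,0,0,0.018,-0.034,0.094,0,0,0,0,0.018,-0.034,0.098,0,0,0,0,0.018,-0.034,0.102,0,0,0,0,0.018,-0.034,0.106,0,0,0,0,0.018,-0.034,0.108,0,0,0,0,0.018,-0.034,0.11,0,0,0,0,0.018,-0.034,0.11,0],
)

```text
clock: 3.78
position: [0.5358, 0.275, 0.0856]
ee_rot: [0.994, 0.108, 0.001, -0.0]
ft_force: [4.4, -1.5, 2.5]
grip_width: 0.0
grasp_force: 1.7
```

Request:
play_rows(
  plan=[0,0,0,0,0,0.001,0,0,0,0,0,0,0.002,0,0,0,0,0,0,0.003,0,0,0,0,0,0,0.003,0],
)

```text
clock: 4.28
position: [0.5358, 0.275, 0.0835]
ee_rot: [0.994, 0.108, 0.001, 0.0]
ft_force: [-0.1, -2.5, 14.3]
grip_width: 0.0
grasp_force: 6.9
```

Force has risen to 14 N, so this looks like the stop. I lift and check.

Request:
play_rows(
  plan=[0,0,0,0,0,-0.05,0,0,0,0,0,0,-0.1,0,0,0,0,-0.01,0.03,-0.11,0,0,0,0,-0.01,0.034,-0.113,0,0,0,0,-0.01,0.034,-0.113,0],
)

```text
clock: 4.9
position: [0.5324, 0.2393, 0.1946]
ee_rot: [0.994, 0.108, -0.001, 0.0]
ft_force: [0.3, -0.5, -0.2]
grip_width: 0.0
grasp_force: 0.0
```

Run:
```python
from h import *; import cv2
im=cv2.cvtColor(viewer.camera("wrist"),cv2.COLOR_RGB2BGR)
a=cv2.imread("pics/w1.png")
f=lambda i:cv2.resize(i[135:285,180:310],(390,450),interpolation=cv2.INTER_CUBIC)
cv2.imwrite("pics/w2.png",np.hstack([f(a),f(im)]))
```

```text
(no output)
```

View pics/w2.png

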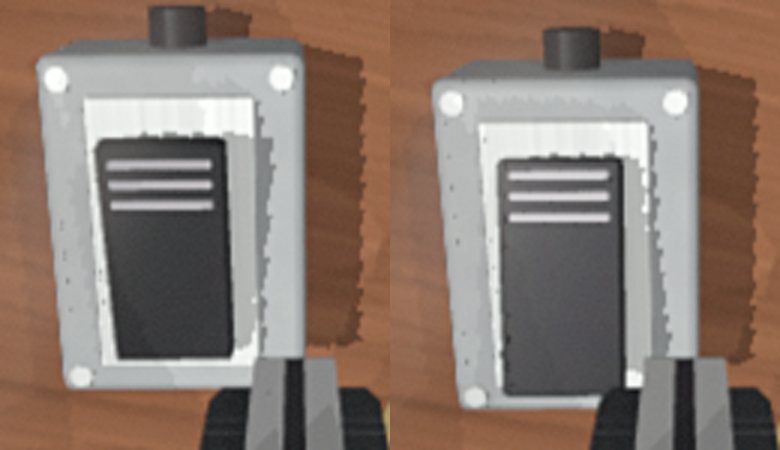

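The rocker has tipped over: the far end is now down and the near end up, and the press ended on a firm stop. Next I go to a standoff near the large button.

Request:
play_rows(
  plan=[0,0,0,-0.185,0.465,0.01,0,0,0,0,-0.185,0.465,0.01,0,0,0,0,-0.185,0.465,0.01,0,0,0,0,-0.185,0.465,0.01,0,0,0,0,-0.185,0.465,0.01,0,0,0,0,-0.185,0.465,0.01,0,0,0,0,-0.185,0.465,0.01,0,0,0,0,-0.185,0.465,0.01,0,0,0,0,-0.185,0.465,0.01,0,0,0,0,-0.185,0.465,0.01,0,0,0,0,-0.185,0.465,0.01,0],
)

```text
clock: 6.32
position: [0.4526, -0.2525, 0.185]
ee_rot: [0.994, 0.109, -0.0, -0.0]
ft_force: [-0.5, 1.1, 0.1]
grip_width: -0.002
grasp_force: 0.0
```

Run:
```python
from h import *; import cv2
m=viewer.camera_model("wrist")
im=viewer.camera("wrist"); cv2.imwrite("pics/w3.png",cv2.cvtColor(im,cv2.COLOR_RGB2BGR)); np.savez("w3.npz",**m)
X=np.array([.4916,-.2562,.068]);c=m['R']@X+m['t'];print(m['fx']*c[0]/c[2]+m['cx'],m['fy']*c[1]/c[2]+m['cy'],rel(np.r_[X[:2],.082]))
```

```text
292.2856153359621 167.51942516640457 [0.03735443 0.01192225 0.10316227]
```

View pics/w3.png

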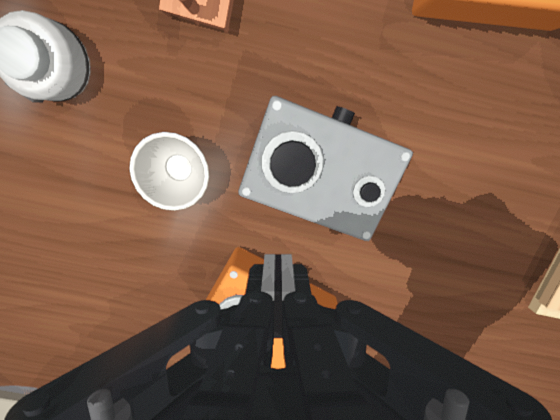

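The wrist view shows the large button face at (294,163), about 4 mm farther than predicted, and the small one at (370,191), clear of the fingers. I correct to tool x 0.041, y 0.0135 and press.

Request:
play_rows(
  plan=[0,0,0,0.041,0.0135,0.04,0,0,0,0,0.041,0.0135,0.08,0,0,0,0,0.041,0.0135,0.096,0,0,0,0,0.041,0.0135,0.101,0,0,0,0,0.041,0.0135,0.105,0,0,0,0,0.041,0.0135,0.108,0,0,0,0,0.041,0.0135,0.11,0,0,0,0,0.041,0.0135,0.111,0,0,0,0,0.041,0.0135,0.111,0],
)

```text
clock: 7.5
position: [0.4955, -0.2591, 0.075]
ee_rot: [0.994, 0.108, 0.001, 0.0]
ft_force: [0.6, -0.2, 6.1]
grip_width: -0.0
grasp_force: 3.1
```

Run:
```python
from h import *
m=np.load("w3.npz")
for u,v,z in((294,163,.068),(370,191,.058),(20,53,.046)): print(back(m,u,v,z))
```

```text
[ 0.49539615 -0.25670011  0.068     ]
[ 0.48490475 -0.32595327  0.058     ]
[ 0.52967204 -0.02933428  0.046     ]
```

Centred to within 3 mm, tip at 61 mm. I press on to the stop.

Request:
play_rows(
  plan=[0,0,0,0,0,0.001,0,0,0,0,0,0,0.002,0,0,0,0,0,0,0.003,0,0,0,0,0,0,0.003,0],
)

```text
clock: 8.0
position: [0.4957, -0.2592, 0.0745]
ee_rot: [0.994, 0.108, 0.001, 0.001]
ft_force: [-11.4, 5.6, 33.9]
grip_width: 0.004
grasp_force: 16.4
```

Request:
play_rows(
  plan=[0,0,0,0,0,-0.05,0,0,0,0,0,0,-0.1,0,0,0,0,0.044,-0.229,-0.1,0,0,0,0,0.044,-0.229,-0.1,0,0,0,0,0.044,-0.229,-0.1,0,0,0,0,0.044,-0.229,-0.1,0,0,0,0,0.044,-0.229,-0.1,0,0,0,0,0.044,-0.229,-0.1,0,0,0,0,0.044,-0.229,-0.1,0],
)

```text
clock: 9.12
position: [0.4887, -0.0271, 0.1711]
ee_rot: [0.994, 0.107, -0.0, 0.0]
ft_force: [-0.0, -0.9, -0.1]
grip_width: 0.001
grasp_force: 0.0
```

Run:
```python
from h import *; import cv2
m=viewer.camera_model("wrist")
im=viewer.camera("wrist"); cv2.imwrite("pics/w4.png",cv2.cvtColor(im,cv2.COLOR_RGB2BGR)); np.savez("w4.npz",**m)
X=np.array([.5305,-.026,.046]);c=m['R']@X+m['t'];print(m['fx']*c[0]/c[2]+m['cx'],m['fy']*c[1]/c[2]+m['cy'],rel(np.r_[X[:2],.06]))
```

```text
286.554286107782 161.21123237151812 [0.04108528 0.00788216 0.11113263]
```

View pics/w4.png

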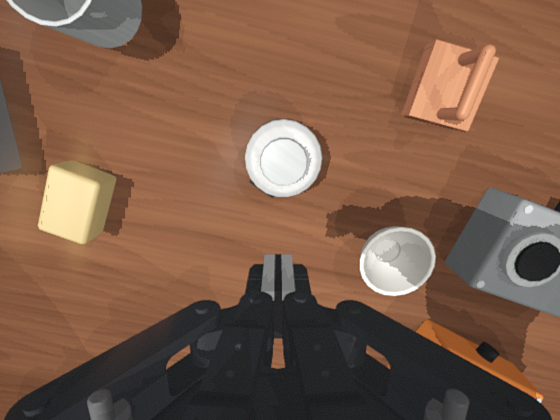

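The timer's push top is centred at (285,161), as predicted. I press it and then check the force.

Request:
play_rows(
  plan=[0,0,0,0.041,0.0065,0.04,0,0,0,0,0.041,0.0065,0.08,0,0,0,0,0.041,0.0065,0.1,0,0,0,0,0.041,0.0065,0.1,0,0,0,0,0.041,0.0065,0.106,0,0,0,0,0.041,0.0065,0.111,0,0,0,0,0.041,0.0065,0.114,0,0,0,0,0.041,0.0065,0.117,0,0,0,0,0.041,0.0065,0.118,0,0,0,0,0.041,0.0065,0.118,0],
)

```text
clock: 10.42
position: [0.5306, -0.0235, 0.0541]
ee_rot: [0.994, 0.108, 0.0, 0.0]
ft_force: [-2.1, -1.7, 9.3]
grip_width: -0.002
grasp_force: 4.5
```

Request:
play_rows(
  plan=[0,0,0,0,0,0.001,0,0,0,0,0,0,0.001,0],
)

```text
clock: 10.68
position: [0.5307, -0.0235, 0.0539]
ee_rot: [0.994, 0.108, 0.0, 0.001]
ft_force: [-6.3, -1.2, 20.5]
grip_width: 0.002
grasp_force: 9.8
```

Request:
play_rows(
  plan=[0,0,0,0,0,-0.005,0,0,0,0,0,0,-0.015,0,0,0,0,0,0,-0.06,0,0,0,0,0,0,-0.118,0,0,0,0,-0.041,-0.0065,-0.118,0,0,0,0,-0.041,-0.0065,-0.118,0,0,0,0,-0.041,-0.0065,-0.118,0],
)

```text
clock: 11.55
position: [0.4888, -0.0257, 0.1705]
ee_rot: [0.994, 0.108, 0.0, 0.0]
ft_force: [0.6, -0.1, 0.0]
grip_width: -0.002
grasp_force: 0.0
```

Run:
```python
from h import *; import cv2
g=lambda n:cv2.cvtColor(viewer.camera(n),cv2.COLOR_RGB2BGR)
w=g("wrist"); t=g("top")
cv2.imwrite("pics/f.png",np.hstack([cv2.resize(w,(400,300)),cv2.resize(t[100:320,110:403],(400,300))]))
```

```text
(no output)
```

View pics/f.png

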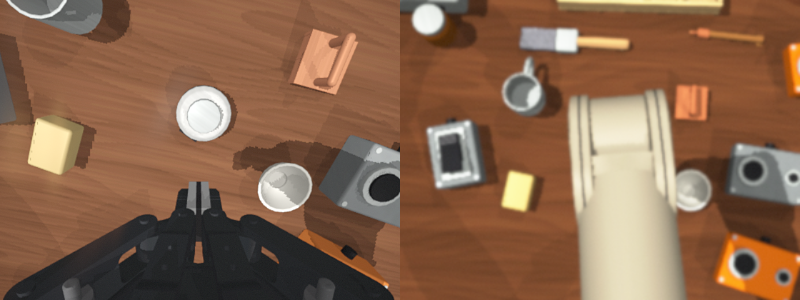

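The timer is unmoved at (204,115), which is (285,161) at full scale, and its top is back up. The other things are in place and the hand is clear, so I hand in.

```bash
python3 -c "
from workcell import manip; print(manip.hand_in())"
```

```text
the job is handed in; nothing more can be done
None
```

The job is handed in at about 12 s: rocker, large button and timer were pressed in that order, each until the force rose to a firm stop, the timer came back up, and the small button and the other things were left alone.

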